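# Lock the chip drawer with its flatted key

### The job

Lock the chip drawer: take the key out of its stand, turn it until its flatted shank matches the slot in the lock, and thread it gently, without forcing, until its collar sits fully home on the lock. Only then turn it counter-clockwise (seen from above) to the stop, so the wing lies straight along the drawer unit's long side, and leave the key standing in the lock. Leave the cup, ashtray and dice where they are.

Things in the scene. Friction and masses are not known exactly. Their poses are not given: they have to be found in the camera images.
- key: Steel key with ivory plastic wing, upright in its stand, 74 mm tall, about 0.1 kg. Origin: centre of the shank's foot; z up along the key. Shank z = 0 to 34 mm: double-D, 24 mm long on key x, 10 mm thick on y across its two flats, square-ended. Round collar 38 mm wide, z = 34 to 40 mm. A half turn about z leaves its shape the same.
- wing (a point): Grasp point on the key's axis, 62 mm above its foot. The wing is 38 mm along key x, 13 mm thick along key y (pinch it across y), from 40 to 74 mm above the foot.
- keystand: Fixed maroon plastic block 70 x 70 x 42 mm with a round hole 29 mm wide right through its middle. The key's shank hangs in it loosely, collar on the top face, foot 8 mm above the table. Origin: centre of the underside.
- chipbox: Fixed cream plastic chip-drawer unit, 150 mm along x, 170 mm along y (long side), 80 mm tall; maroon drop-down front on its +x face, closed. Round lock in the middle of its flat top. It breaks if the key and lock bear on each other with over 30 N (10 N of push is ample). Origin: centre of the underside.
- keyhole (a point): Centre of the slot's mouth, 82 mm above the table, axes as the chipbox, on the top face of the brass lock barrel (42 mm wide, 30 mm thick). Slot 27 x 12 mm, right through. Its turn is not measured: its long direction starts anywhere from 0.3 rad clockwise to 1.17 rad counter-clockwise (from above) of chipbox x. Key fully home: foot 34 mm below this point. Steel ring round it 1 mm lower.
- lockaxis (a point): Same place as keyhole. The barrel turns about the vertical here with light friction (0.1 N m), stops at -0.35 rad and at 1.57 rad (slot along chipbox y: locked); it stays where left. A mismatched shank rests on the barrel's face; pressed with 2 to 6 N and turned, it slides on the face and drops in where it matches (play about 0.09 rad).
- cup: White ceramic cup, 68 mm wide, 75 mm tall, on the table. Origin: centre of the underside. Bystander.
- ashtray: Round steel ashtray, 92 mm wide, 26 mm tall. Origin: centre of the underside. Bystander.
- die0: Green acrylic die, 18 mm. Origin: centre of the underside. Bystander.
- die1: Green acrylic die, 18 mm. Origin: centre of the underside. Bystander.
Things that resemble listed ones, but are neither listed nor needed, are in the scene too. There is more than one size of the key; the job needs the smallest.

How it is judged:
On the way:
1. the key is threaded fully home (collar within 3 mm of the lock) before it is turned to lock (z of key in the frame of keyhole below -0.031 m and horizontal distance between key and keyhole below 0.004 m and angle between the x axis of key and the y axis of chipbox, either way round above 0.25 rad), for 0.1 s.
At the end, for the whole second after the job is handed in: The key stands upright (within 0.1 rad) in the lock, foot within 4 mm of the lock's axis, collar within 3 mm of fully home, its wing within 0.2 rad of the drawer unit's long (y) direction, released and at rest (z of key in the frame of keyhole below -0.031 m and horizontal distance between key and keyhole below 0.004 m and angle between key's own z axis and vertical below 0.1 rad and angle between the x axis of key and the y axis of chipbox, either way round below 0.2 rad and linear speed of key below 0.02 m/s and contact force between the fingers and key below 0.1 N); the robot touches nothing.
It fails at once if the key is forced on the lock (over 30 N) (contact force between key and chipbox above 30 N).
It fails at once if the cup is moved over 20 mm (distance of cup from where it was at the start of the episode above 0.02 m).
It fails at once if the ashtray is moved over 20 mm (distance of ashtray from where it was at the start of the episode above 0.02 m).
It fails at once if a die is moved over 20 mm (distance of any of die0, die1 from where it was at the start of the episode above 0.02 m).
It also fails if it takes over 72 s, if anything falls off the work surface, if the arm or the gripper's body presses on something with over 40 N, if the wrist force passes 120 N, or if a joint passes its speed limit or range.

### The arm

A 6-joint arm with a two-finger parallel gripper is mounted at the origin on the work surface. World frame = base frame: x ahead of the robot, y to its left, z up, the work surface at z = 0. Lengths are in m, angles in rad, forces in N, time in s.
With the tool pointing down it reaches from about 0.35 to 0.975 m from the base axis. Payload 17.4 kg.
Tool frame: the origin (TCP) lies at the very end of the fingers, on their centre line; the grasp point (between the pads) lies 19 mm behind it; z points along the fingers, y is the line along which they close (so a half turn about z gives the same grasp; the last joint's range is limited). The gripper opens to 85 mm and grips with 20 to 120 N. Pads are 22 mm wide; open, the fingers measure 114 mm over their backs; the gripper's body (76 mm by 85 mm) begins 54 mm behind the grasp point. The pads swing forward as they close: fully open they stand 13 mm farther back than shut.
Start: joints at [1.276, 0.116, 1.442, -0, 1.584, -0.038], TCP at [0.171, 0.653, 0.193] pointing down, gripper open.
Joint ranges: [-2.83, 2.83], [-0.83, 2.19], [0.07, 2.5], [-1.14, 4.28], [0.01, 3], [-2.97, 2.97]. Speed limits (rad/s): [1.89, 1.89, 2.22, 3.14, 3.14, 3.14].

### API

Orientations are given as a 3x3 rotation matrix whose columns are the frame's x, y, z axes.
In Python, from plant import env, vision gives the robot as it stands.
- The arm moves only by the tool carry_out, never from a script. Its argument "moves" is one flat list of numbers, 7 for each row, row after row: the shift along the tool's x, y, z in cm, then the turn, a rotation vector about the tool's x, y, z in degrees, then the opening, from 0 (shut) to 1 (fully open). A call has 1 to 20 rows; each row is the pose to reach, as a shift and turn from the pose commanded when the call began, along the tool's axes at that moment; what a row does not reach only later rows make up. A row lasts 1/12 s, in which the tool goes at most 41.7 mm and 7.16 degrees, less where a joint would pass 70% of its speed; a pose out of reach is approached as far as the arm can. A call with a gripper value outside its range is refused whole. The fingers move at their own pace and stop on an object; "newtons" is the grip in N (left out, the last holds). Time passes only in rows, so rows that repeat a pose let the fingers close. It gives the time, the measured TCP pose, the force, the opening and the grip force at its end, in the units of the state.
- env.observe(): the state, without advancing time (a new reading comes with each control period).
- vision.grab_frame(name): name is "scene" or "top"; returns a dict with "img" (420x560x3 uint8, red, green, blue), "vertical_fov" (degrees; the focal length in pixels is half the picture's height over the tangent of half this angle, whatever the lens; pixels are square), "cx", "cy" (the principal point, pixels), "position" and "attitude" of the camera in the world. Camera axes: x right, y up, looking along -z (the intrinsics and any distortion apply to the point x, -y, -z); pixel columns grow to the right and rows downward; lengths in m; the calibration is good to about 2 mm. A picture is of the moment at which its call begins. There is no depth.
- env.job_done(): hands the job in; it is judged then, once.
The state is a dict: "clock": time; "qpos": joint angles; "qd": joint speeds; "tau": joint torques, N m; "tool_pos": TCP position; "tool_rot": TCP orientation; "contact_force": force on the tool from outside, world axes, zero at the start; "wrist_torque": the same for the moment, N m; "gripper_width": finger opening in m; "gripper_force": force on a finger pad.
Only numpy, scipy, OpenCV 4.12 (cv2) and the standard library are available. Lean on these libraries where they do the work, as an engineer would, in place of code of your own. Each camera call takes 0.05 s, during which the arm holds its last target. There are 200 camera calls.

## Working session

There is one attempt and no reset: what is moved stays moved. The work goes in short steps, Python scripts to look and compute and a tool call to move; the robot and the scene stay as the last step left them, time stands still between calls to the robot, and variables do not carry over. Pictures are saved under pics/ and viewed, at most 10 in all, crops included, and the job is handed in when it is done.

Besides the shell and the picture viewer there is one more tool, called after "Call:" by a JSON object that holds its "name" and its "arguments". carry_out: Moves the arm, as the interface text tells. Its arguments: {"type":"object","properties":{"moves":{"type":"array","items":{"type":"number"}},"newtons":{"type":"number"}},"required":["moves"]}

```bash
ls; mkdir -p pics
python3 - <<'E'
from plant import env, vision
import cv2,numpy as np
for n in("scene","top"):
    f=vision.grab_frame(n)
    print({k:(v if k!="img" else v.shape) for k,v in f.items()})
    cv2.imwrite(f"pics/{n}0.png",f["img"][:,:,::-1])
print(env.observe())
E
```

```text
pics
{'img': (420, 560, 3), 'vertical_fov': 56.50593867341721, 'cx': 276.1078346183473, 'cy': 213.45597130517484, 'position': array([ 0.88865792, -0.1925219 ,  0.62362675]), 'attitude': array([[ 0.5577237 , -0.66707353,  0.49392022],
       [ 0.82997832,  0.44178043, -0.34053787],
       [ 0.00895951,  0.59986911,  0.80004798]])}
{'img': (420, 560, 3), 'vertical_fov': 57.21407611690796, 'cx': 287.1482871046472, 'cy': 214.88704685219002, 'position': array([0.46277449, 0.03363924, 0.73334393]), 'attitude': array([[-0.01417317,  0.99108161, -0.13250046],
       [-0.99986601, -0.01513312, -0.00624065],
       [-0.00819014,  0.13239426,  0.9911633 ]])}
{'clock': 0.1, 'qpos': array([ 1.27620880e+00,  1.16441075e-01,  1.44219174e+00, -5.77079605e-07,
        1.58399555e+00, -3.78025408e-02]), 'qd': array([ 0.00044711,  0.00136158, -0.00107654, -0.00078664,  0.00167869,
       -0.00243033]), 'tau': array([ 1.59075895e-03, -7.33666492e+01, -6.33794546e+01,  9.08870948e-05,
        5.24634190e-03, -2.73862400e-05]), 'tool_pos': array([0.17138181, 0.65266741, 0.19243813]), 'tool_rot': array([[-9.67211492e-01,  2.53972122e-01, -3.00161979e-04],
       [ 2.53972296e-01,  9.67210985e-01, -9.91263697e-04],
       [ 3.85666189e-05, -1.03499447e-03, -9.99999464e-01]]), 'contact_force': array([-0.67552322, -0.51899179,  0.21633924]), 'wrist_torque': array([0.09696304, 0.0167229 , 0.00362898]), 'gripper_force': 0.0, 'gripper_width': 0.08537658574755504}
```

View pics/scene0.png

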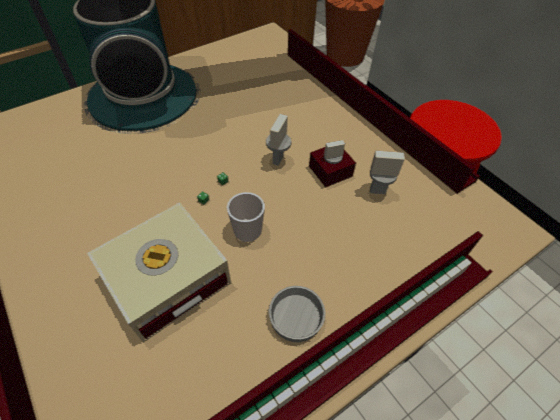

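View pics/top0.png

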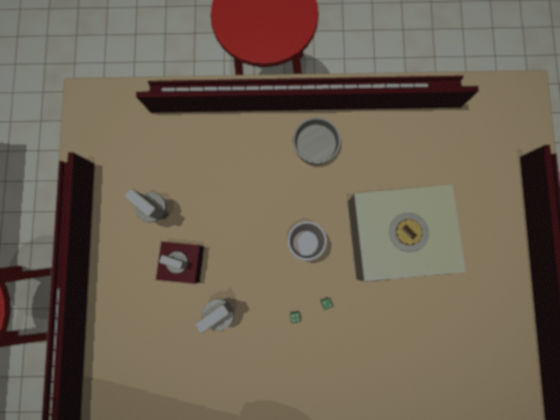

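The scene view shows the key in the maroon stand at about (334,155), with larger decoys standing at (279,140) and (384,170). The lock is at (157,257). In the top view the key is at (175,262), the lock at (409,232), the cup at (308,241), and the slot is dark and tilted.

```bash
cat > h.py <<'E'
import cv2,numpy as np
from plant import env,vision
def grab(n):
    f=vision.grab_frame(n); f["f"]=210/np.tan(np.radians(f["vertical_fov"]/2)); return f
def cast(f,p,z):
    p=np.atleast_2d(p).astype(float)
    d=np.c_[(p[:,0]-f["cx"])/f["f"],-(p[:,1]-f["cy"])/f["f"],-np.ones(len(p))]@f["attitude"].T
    c=f["position"]; return c+d*((z-c[2])/d[:,2])[:,None]
def proj(f,P):
    q=(np.atleast_2d(P)-f["position"])@f["attitude"]
    return np.c_[f["cx"]-f["f"]*q[:,0]/q[:,2],f["cy"]+f["f"]*q[:,1]/q[:,2]]
def big(m):
    c,_=cv2.findContours(m.astype(np.uint8),cv2.RETR_EXTERNAL,cv2.CHAIN_APPROX_NONE)
    return max(c,key=cv2.contourArea)
def crop(f,x,y,w,h,s,name):
    cv2.imwrite(name,cv2.resize(f["img"][y:y+h,x:x+w,::-1],None,fx=s,fy=s,interpolation=cv2.INTER_CUBIC))
E
python3 - <<'E'
from h import *
t=grab("top");s=grab("scene")
a=cv2.resize(t["img"][205:265,375:445],None,fx=5,fy=5,interpolation=2)
b=cv2.resize(t["img"][225:295,145:215],None,fx=5,fy=5,interpolation=2)[:300]
c=cv2.resize(s["img"][230:290,122:192],None,fx=5,fy=5,interpolation=2)
d=cv2.resize(s["img"][130:190,300:370],None,fx=5,fy=5,interpolation=2)
cv2.imwrite("pics/c1.png",np.vstack([np.hstack([a,b]),np.hstack([c,d])])[:,:,::-1])
for f,(u,v),box in((t,(409,232),(375,205,445,265)),(s,(157,257),(122,230,192,290))):
    x0,y0,x1,y1=box; im=f["img"][y0:y1,x0:x1]; hsv=cv2.cvtColor(im,cv2.COLOR_RGB2HSV)
    m=(hsv[...,1]>120)&(abs(hsv[...,0].astype(int)-22)<10)
    c=big(m); h=cv2.convexHull(c).reshape(-1,2)+[x0,y0]
    W=cast(f,h,.082)[:,:2]; (cc,r)=cv2.minEnclosingCircle(W.astype(np.float32)); el=cv2.fitEllipse(cv2.convexHull(W.astype(np.float32)*1000)); print("barrel",cc,r,el)
    # grey ring+barrel not used; slot = dark pixels inside hull
    hm=np.zeros(m.shape,np.uint8);cv2.fillConvexPoly(hm,(h-[x0,y0]).astype(np.int32),1)
    v_=hsv[...,2]; dk=(hm>0)&(v_<0.45*np.percentile(v_[m],60))
    sc=big(dk).reshape(-1,2)+[x0,y0]; w=cast(f,sc,.082)[:,:2].astype(np.float32)*1000
    print("slot",cv2.minAreaRect(w),dk.sum()); ys,xs=np.nonzero(dk); q=cast(f,np.c_[xs+x0,ys+y0],.082)[:,:2]; q-=q.mean(0); e,V=np.linalg.eigh(q.T@q); print(np.arctan(V[1,1]/V[0,1]))
E
```

```text
barrel (0.5179339647293091, -0.16744962334632874) 0.019669443368911743 ((518.4216918945312, -167.89659118652344), (37.10401916503906, 38.82857131958008), 144.66311645507812)
slot ((519.1181640625, -169.00253295898438), (19.982492446899414, 2.435041904449463), 39.27042007446289) 19
0.7319080934599971
barrel (0.5192147493362427, -0.16881059110164642) 0.021777834743261337 ((519.1185913085938, -168.94769287109375), (42.700767517089844, 42.813262939453125), 97.65109252929688)
slot ((517.9796752929688, -168.84515380859375), (22.489700317382812, 8.67232894897461), 43.79621887207031) 68
0.6779096547860982
```

View pics/c1.png

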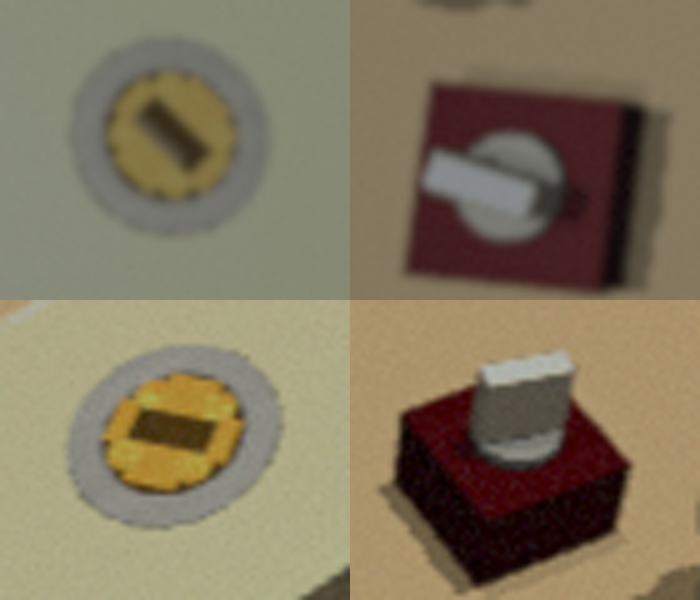

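The crops show the slot running diagonally in the barrel, at about 0.7 rad. The key's collar is at the middle of the stand and its wing is tilted slightly. Next I measure the key and the box yaw.

Run:
```python
from h import *
t=grab("top");s=grab("scene")
# box top in top view
def hs(f,b): 
    x0,y0,x1,y1=b; return cv2.cvtColor(f["img"][y0:y1,x0:x1],cv2.COLOR_RGB2HSV).astype(int)
b=(340,170,480,295); H=hs(t,b); print("cream",H[20,60],"table",H[60,5],"side",H[60,17])
P=H[...,:]; ref=H[20,60]
for name,f,b,seed in(("top",t,(335,170,485,295),(430,205)),("scene",s,(80,195,240,345),(185,235))):
    x0,y0,x1,y1=b; im=cv2.GaussianBlur(f["img"],(3,3),0); lab=cv2.cvtColor(im,cv2.COLOR_RGB2LAB).astype(int)
    r=lab[seed[1],seed[0]]; m=(np.abs(lab-r)*[.6,1.5,1.5]).max(2)<11
    mm=np.zeros_like(m);mm[y0:y1,x0:x1]=m[y0:y1,x0:x1]
    w=cast(f,cv2.convexHull(big(mm)).reshape(-1,2),.080)[:,:2].astype(np.float32)*1000
    print(name,"box",cv2.minAreaRect(w))
# maroon stand top, wing
for name,f,b in(("top",t,(145,225,215,295)),("scene",s,(300,130,370,190))):
    H=hs(f,b); x0,y0,*_=b
    m=(H[...,1]<70)&(H[...,2]>110) ; 
    c=big(m).reshape(-1,2)+[x0,y0]
    print(name,"white", cv2.minAreaRect(c.astype(np.float32)), cv2.boundingRect(c))
    print(H[::6,::6,1]);print(H[::6,::6,2])
```

```text
cream [ 34  40 134] table [ 19  72 135] side [25 41 74]
top box ((519.6878662109375, -172.0958251953125), (260.7750549316406, 211.5236358642578), 89.06864166259766)
scene box ((520.8955688476562, -177.50042724609375), (289.9490661621094, 268.2294921875), 56.52408981323242)
top white ((170.15000915527344, 264.0500183105469), (22.452171325683594, 11.384199142456055), 18.434947967529297) (160, 256, 22, 16)
[[ 73  72  73  74  74  73  72  72  72  72  76  72]
 [ 73  73  73  75  73  72  73  74  75  74  72  75]
 [ 73  71  73  74  72  73  74  74  74  72  72  72]
 [ 72  73  75 149 120 108  93  84  77  75  71  72]
 [ 73  73  74 145 147 137 148 140 133 134  73  72]
 [ 73  73  75  27  24  11  13 129 138 127  74  74]
 [ 73  73  79  11  13   9  16  31 140  89  74  74]
 [ 73  73  88 145  13   6  22 119 135 134  70  74]
 [ 73  75 105 145 145  59 111 137 138  79  73  73]
 [ 73  73  98 115 141 141 147 144 141  87  73  73]
 [ 74  71  73  73  73  73  75  73  75  73  75  73]
 [ 73  73  73  74  73  75  73  73  73  73  73  75]]
[[132 134 125  96  90 115 120 134 135 134 134 134]
 [133 133 133 133 133 134 133
[... 984 characters left out ...]
37 248 199 239 255 216 133 100  96]
 [ 99  97  88 255 123 255 181 198 255 102  97  97]
 [ 98  92  95 123 255 243 237 255 121  91  94  99]
 [ 95  98  94  97 255 147  96  98  94  92  95  95]]
[[170 171 167 168 172 171 169 169 171 171 172 172]
 [171 168 169 169 172 170 172 172 172 169 171 168]
 [171 173 168 170 173 172 175 177 170 171 171 169]
 [171 170 170 167  60  81  83  83 174 170 173 169]
 [172 170  61  66  69  87  85  76  93 169 172 170]
 [171 172  25  65  37 128 137  57  66 140 171 172]
 [171 167  20  28  68  64  63  59  33  44 168 172]
 [170 171 101  17  29  58  31  36  27 135 169 171]
 [169 175 171  60  21  22  28  26  84 151 173 173]
 [170 169 169 116  23  33 148 162 168 171 169 113]]
```

Run:
```python
from h import *
t=grab("top");s=grab("scene")
def mask(f,b,fn):
    H=cv2.cvtColor(cv2.GaussianBlur(f["img"],(3,3),0),cv2.COLOR_RGB2HSV).astype(int)
    m=np.zeros(H.shape[:2],bool);x0,y0,x1,y1=b;m[y0:y1,x0:x1]=fn(H[...,0],H[...,1],H[...,2])[y0:y1,x0:x1];return m
def rect(f,m,z,n):
    ys,xs=np.nonzero(m); w=cast(f,big(m).reshape(-1,2),z)[:,:2].astype(np.float32)*1000
    r=cv2.minAreaRect(w); q=cast(f,np.c_[xs,ys],z)[:,:2]; mu=q.mean(0);e,V=np.linalg.eigh(np.cov((q-mu).T))
    print(n,m.sum(),np.round(r[0],1),np.round(r[1],1),round(r[2],1),"mean",np.round(mu*1000,1),"ang",np.degrees(np.arctan2(V[1,1],V[0,1])))
for n,f,b in(("top",t,(335,170,485,295)),("scene",s,(80,195,240,345))):
    m=mask(f,b,lambda h,s,v:(h>26)&(h<45)&(v>(105 if n=="top" else 120)))
    rect(f,m,.08,n+" box")
    g=mask(f,(380,205,440,262) if n=="top" else (125,230,190,285),lambda h,s,v:(s<22)&(v>60))
    w=cast(f,cv2.convexHull(big(g)).reshape(-1,2),.081)[:,:2].astype(np.float32)*1000
    print(n,"ring",cv2.fitEllipse(w))
for th in(128,134): rect(t,mask(t,(145,225,215,295),lambda h,s,v:(s<45)&(v>th)),.082,"top wing")
for th in(120,140): rect(s,mask(s,(300,130,370,190),lambda h,s,v:(s<60)&(v>th)&(np.indices(v.shape)[0]<152)),.082,"scene wing")
rect(t,mask(t,(145,225,215,295),lambda h,s,v:((h<8)|(h>165))&(s>100)&(v>50)|(s<50)),.042,"top stand")
```

```text
top box 8074 [ 518.1 -167.9] [149.8 169.6] 4.4 mean [ 517.1 -167.7] ang 94.31158669477423
top ring ((517.9853515625, -167.37623596191406), (64.37377166748047, 64.82994842529297), 25.574665069580078)
scene box 4928 [ 525.8 -168.5] [135.2 167.6] 4.4 mean [ 546.3 -178.8] ang 81.95306773843254
scene ring ((518.61962890625, -169.12770080566406), (62.12241744995117, 63.066795349121094), 179.87159729003906)
top wing 108 [472.8 235.8] [33.   9.4] 71.1 mean [472.8 235.1] ang 68.99195870302206
top wing 79 [473.  235.8] [30.8  7.3] 72.4 mean [473.  235.2] ang 70.89759422494481
scene wing 86 [473.1 234.1] [37.1 13.2] 70.9 mean [473.3 234.6] ang 70.60317019398084
scene wing 80 [473.  234.7] [36.1 12.5] 72.2 mean [473.  234.8] ang 71.38464090404528
top stand 1327 [473.5 234.7] [68.6 66.5] 83.6 mean [473.3 234.8] ang 112.34181304348395
```

Call:
{"name": "carry_out", "arguments": {"moves": [-39.8,-32.7,0,0,0,94.3,0.5,-39.8,-32.7,0,0,0,94.3,0.5,-39.8,-32.7,0,0,0,94.3,0.5,-39.8,-32.7,0,0,0,94.3,0.5,-39.8,-32.7,0,0,0,94.3,0.5,-39.8,-32.7,0,0,0,94.3,0.5,-39.8,-32.7,0,0,0,94.3,0.5,-39.8,-32.7,0,0,0,94.3,0.5,-39.8,-32.7,0,0,0,94.3,0.5,-39.8,-32.7,0,0,0,94.3,0.5,-39.8,-32.7,0,0,0,94.3,0.5,-39.8,-32.7,0,0,0,94.3,0.5,-39.8,-32.7,0,0,0,94.3,0.5,-39.8,-32.7,0,0,0,94.3,0.5,-39.8,-32.7,0,0,0,94.3,0.5,-39.8,-32.7,0,0,0,94.3,0.5,-39.8,-32.7,0,0,0,94.3,0.5,-39.8,-32.7,0,0,0,94.3,0.5,-39.8,-32.7,0,0,0,94.3,0.5,-39.8,-32.7,0,0,0,94.3,0.5], "newtons": 40}}

```text
clock: 2.07
tool_pos: [0.473, 0.236, 0.1931]
tool_rot: [[0.324, 0.946, -0.0], [0.946, -0.324, 0.0], [-0.0, -0.0, -1.0]]
contact_force: [-0.5, -0.4, 1.0]
gripper_width: 0.0427
gripper_force: 0.0
```

Call:
{"name": "carry_out", "arguments": {"moves": [-0.1,0,4,0,0,0,0.5,-0.1,0,8,0,0,0,0.5,-0.1,0,11,0,0,0,0.5,-0.1,0,13,0,0,0,0.5,-0.1,0,14,0,0,0,0.5,-0.1,0,14,0,0,0,0.5,-0.1,0,14,0,0,0,0.5,-0.1,0,14,0,0,0,0,-0.1,0,14,0,0,0,0,-0.1,0,14,0,0,0,0,-0.1,0,14,0,0,0,0,-0.1,0,14,0,0,0,0,-0.1,0,14,0,0,0,0,-0.1,0,14,0,0,0,0,-0.1,0,14,0,0,0,0,-0.1,0,14,0,0,0,0], "newtons": 40}}

```text
clock: 3.4
tool_pos: [0.473, 0.2346, 0.0531]
tool_rot: [[0.326, 0.945, -0.0], [0.945, -0.326, -0.0], [-0.0, -0.0, -1.0]]
contact_force: [-0.7, -1.1, 0.1]
gripper_width: -0.0001
gripper_force: 0.0
```

Run:
```python
from h import *
f=grab("scene");t=grab("top")
a=cv2.resize(f["img"][80:230,230:430],None,fx=2.5,fy=2.5,interpolation=2)
b=cv2.resize(t["img"][180:330,100:300],None,fx=1.5,fy=1.5,interpolation=2)
b=np.vstack([b,np.zeros((375-225,300,3),np.uint8)])
cv2.imwrite("pics/c2.png",np.hstack([a,b])[:,:,::-1]);print(env.observe()["gripper_width"])
```

```text
0.00013505180296380224
```

View pics/c2.png

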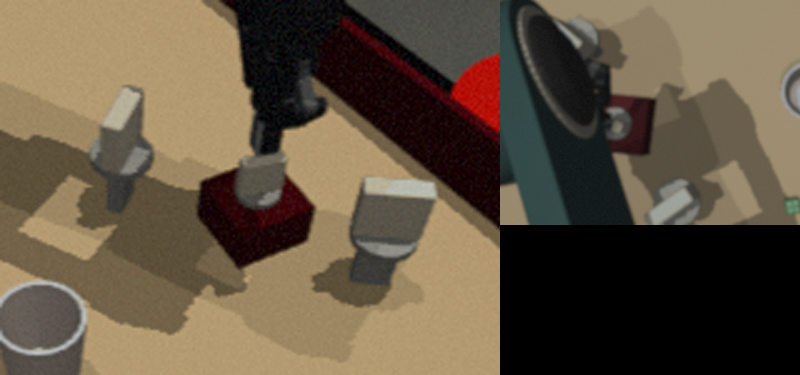

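The image shows the shut fingers standing behind the wing as seen from the scene camera, and the key looks undisturbed. I'll compare the measured fingertip with its projection.

Run:
```python
from h import *
f=grab("scene");t=grab("top");o=env.observe();R=o["tool_rot"];p=o["tool_pos"]
print(p,o["gripper_force"],o["contact_force"],o["wrist_torque"])
for d in(0,.019,.073,.15): print(d,proj(f,p-R[:,2]*d),proj(t,p-R[:,2]*d))
crop(f,290,60,100,130,4.5,"pics/c3.png")
```

```text
[0.47300655 0.23455991 0.05308149] 0.0 [-0.0603962  -0.29501306 -0.17579085] [-0.02428556  0.05845501 -0.02669995]
0 [[333.0102752 153.5734319]] [[175.95021784 262.08306723]]
0.019 [[334.18689468 146.80061856]] [[172.67649324 261.9612483 ]]
0.073 [[337.79180266 126.05018112]] [[162.25857881 261.57358611]]
0.15 [[343.71612263  91.94883051]] [[143.75163483 260.88492212]]
```

View pics/c3.png

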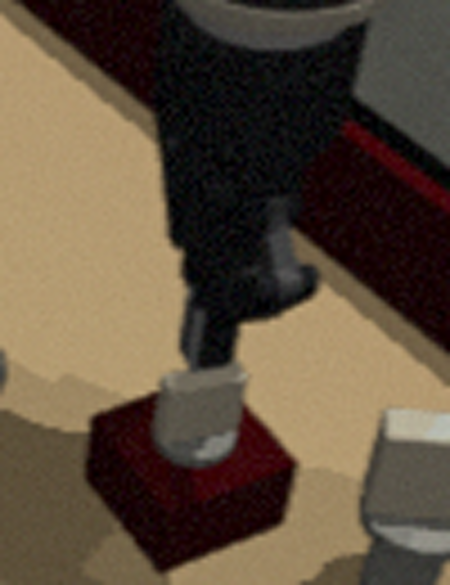

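The fingers project along the expected centre line but appear to stop at the wing's top. I'll raise the arm with the fingers shut and look again.

Call:
{"name": "carry_out", "arguments": {"moves": [0,0,-1,0,0,0,0,0,0,-3,0,0,0,0,0,0,-5,0,0,0,0,0,0,-6,0,0,0,0,0,0,-6,0,0,0,0,0,0,-6,0,0,0,0]}}

```text
clock: 4.1
tool_pos: [0.4731, 0.2346, 0.1132]
tool_rot: [[0.326, 0.945, 0.001], [0.945, -0.326, 0.0], [0.0, 0.001, -1.0]]
contact_force: [-0.4, -0.1, 0.1]
gripper_width: 0.0002
gripper_force: 0.0
```

Run:
```python
from h import *
f=grab("scene");t=grab("top");o=env.observe();R=o["tool_rot"];p=o["tool_pos"]
print(p,o["gripper_force"],o["gripper_width"],o["qpos"])
def mk(f,c):
    im=f["img"].copy()
    for d in(0,.019,.073):
        u=proj(f,p-R[:,2]*d)[0]; print(d,u); cv2.circle(im,tuple(np.round(u).astype(int)),1,(255,0,0),-1)
    x,y,w,h=c; return cv2.resize(im[y:y+h,x:x+w],None,fx=3.5,fy=3.5,interpolation=2)
cv2.imwrite("pics/c4.png",np.hstack([mk(f,(290,40,110,150)),mk(t,(110,190,110,150))])[:,:,::-1])
```

```text
[0.47258642 0.23434722 0.11193703] 0.0 0.00015380641966306023 [ 4.12016465e-01 -1.74710714e-01  1.85791342e+00 -4.61253776e-05
  1.45980454e+00  7.43852526e-01]
0 [336.58438601 131.63168512]
0.019 [337.92035583 123.9890623 ]
0.073 [342.03346584 100.45937759]
0 [165.28749286 261.94495718]
0.019 [161.35347152 261.79194028]
0.073 [148.69149845 261.29944272]
```

View pics/c4.png

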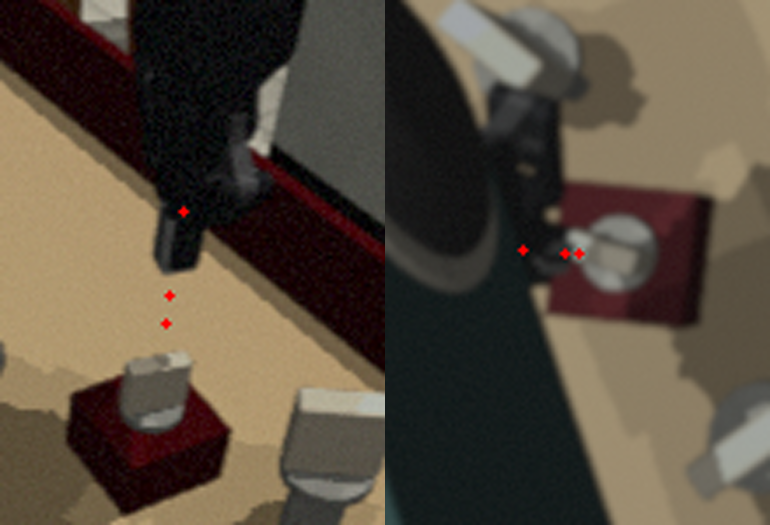

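The real fingertip shows at scene (341,117) and top (156,263), which is higher than the reported TCP. A second dark piece sits at scene (361,92) and top (147,220). I'll triangulate both.

Run:
```python
from h import *
f=grab("scene");t=grab("top");o=env.observe();R=o["tool_rot"];p=o["tool_pos"]
def tri(a,b):
    c1,c2=f["position"],t["position"]; d1=cast(f,a,0)[0]-c1; d2=cast(t,b,0)[0]-c2
    s=np.linalg.lstsq(np.c_[d1,-d2],c2-c1,rcond=None)[0]; P=c1+s[0]*d1;Q=c2+s[1]*d2
    return (P+Q)/2,np.linalg.norm(P-Q)
for a,b in(((341,117),(156,263)),((361,92),(147,220)),((336,144),(175,262))):
    P,e=tri(a,b); print(P,e,"tool:",R.T@(P-p))
s0=env.observe()
print(s0)
```

```text
[0.47128399 0.23910224 0.14425924] 0.0023384458926812668 tool: [ 0.00402679 -0.00281615 -0.03232214]
[0.52519927 0.21874846 0.24053435] 0.0016083329422070657 tool: [ 0.00224115  0.05467457 -0.12866351]
[0.47477766 0.23117995 0.08180089] 0.007830861374455137 tool: [-0.00225556  0.00314191  0.03013623]
{'clock': 4.3, 'qpos': array([ 4.12013800e-01, -1.74542781e-01,  1.85776566e+00, -1.70820103e-05,
        1.45999554e+00,  7.43860360e-01]), 'qd': array([ 0.00235638, -0.0015378 , -0.00241411, -0.00093556, -0.00080524,
       -0.00117614]), 'tau': array([ 5.04797805e-03, -4.73950374e+01, -6.21117425e+01,  2.01875941e-04,
       -3.86194792e-03,  9.51952211e-05]), 'tool_pos': array([0.47258669, 0.23435613, 0.11193829]), 'tool_rot': array([[ 3.25786774e-01,  9.45442108e-01, -1.48292062e-03],
       [ 9.45442615e-01, -3.25787994e-01, -6.66604853e-04],
       [-1.11335403e-03, -1.18484530e-03, -9.99998678e-01]]), 'contact_force': array([-0.15868636, -0.54316402, -0.20553467]), 'wrist_torque': array([0.00280459, 0.02818124, 0.04846748]), 'gripper_force': 0.0, 'gripper_width': 0.00040173841582738723}
```

The true finger end is about 30 to 40 mm above the reported TCP, so the reading is biased along the tool. I'll open, descend farther by vision, and look before closing.

Call:
{"name": "carry_out", "arguments": {"moves": [0,0,0,0,0,0,0.5,0,0,0,0,0,0,0.5,0,0,0,0,0,0,0.5,0,0,0,0,0,0,0.5,0,0,2,0,0,0,0.5,0,0,4,0,0,0,0.5,0,0,6,0,0,0,0.5,0,0,7,0,0,0,0.5,0,0,8,0,0,0,0.5,0,0,8.5,0,0,0,0.5,0,0,9,0,0,0,0.5,0,0,9,0,0,0,0.5,0,0,9,0,0,0,0.5]}}

```text
clock: 5.38
tool_pos: [0.4733, 0.2347, 0.0236]
tool_rot: [[0.326, 0.945, 0.001], [0.945, -0.326, 0.0], [0.0, 0.0, -1.0]]
contact_force: [0.1, -0.9, 0.7]
gripper_width: 0.0431
gripper_force: 0.0
```

Run:
```python
from h import *
f=grab("scene");t=grab("top");o=env.observe();R=o["tool_rot"];p=o["tool_pos"]
print(p,o["contact_force"],o["gripper_width"])
a=cv2.resize(f["img"][80:190,285:395],None,fx=4,fy=4,interpolation=2);b=cv2.resize(t["img"][210:300,120:210],None,fx=3.5,fy=3.5,interpolation=2)
b=np.vstack([b,np.zeros((440-315,315,3),np.uint8)])
cv2.imwrite("pics/c5.png",cv2.convertScaleAbs(np.hstack([a,b])[:,:,::-1],alpha=1.5))
```

```text
[0.47340728 0.23474191 0.02389783] [-0.1680305   0.08224465 -0.09166828] 0.04239485647853163
```

View pics/c5.png

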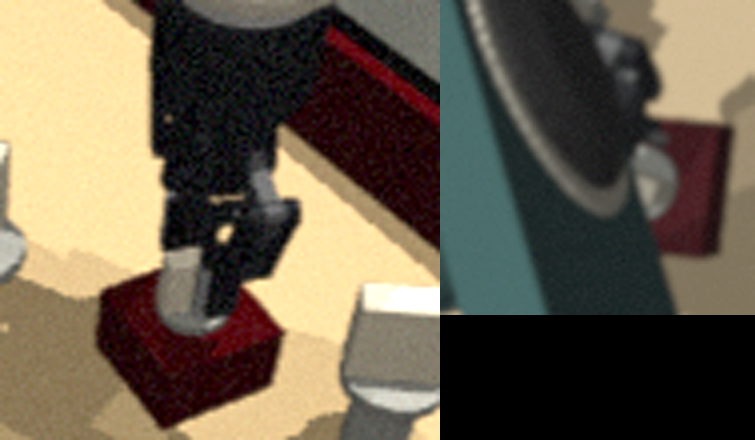

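The near finger now stands in front of the wing, with its tip at scene (340,157), and it straddles the wing. Closing.

Call:
{"name": "carry_out", "arguments": {"moves": [0,0,0,0,0,0,0,0,0,0,0,0,0,0,0,0,0,0,0,0,0,0,0,0,0,0,0,0,0,0,0,0,0,0,0,0,0,0,0,0,0,0,0,0,0,0,0,0,0], "newtons": 50}}

```text
clock: 6.07
tool_pos: [0.4732, 0.2347, 0.0235]
tool_rot: [[0.326, 0.945, 0.001], [0.945, -0.326, 0.0], [0.0, 0.0, -1.0]]
contact_force: [-0.2, -1.0, 6.1]
gripper_width: 0.0115
gripper_force: 50.1
```

Run:
```python
from h import *
f=grab("scene");o=env.observe();R=o["tool_rot"];p=o["tool_pos"]
for z in(.045,.05,.055,.06,.065): 
    q=p.copy();q[2]=z; print(z,proj(f,q+R[:,1]*.0225),proj(f,q+R[:,1]*.035))
print(o["gripper_force"],o["contact_force"])
```

```text
0.045 [[336.36597176 164.00363859]] [[338.49670228 168.32079217]]
0.05 [[336.6905542  162.28388425]] [[338.83505528 166.60716742]]
0.055 [[337.01841308 160.54677012]] [[339.17685516 164.87608554]]
0.06 [[337.34959828 158.79203202]] [[339.52215487 163.12727841]]
0.065 [[337.68416065 157.01940037]] [[339.87100844 161.36047239]]
50.05459249019623 [-0.76401129 -0.37697386  5.84863439]
```

Call:
{"name": "carry_out", "arguments": {"moves": [0,0,-0.5,0,0,0,0,0,0,-1.5,0,0,0,0,0,0,-3,0,0,0,0,0,0,-5,0,0,0,0,0,0,-7,0,0,0,0,0,0,-9,0,0,0,0,0,0,-11,0,0,0,0,0,0,-12,0,0,0,0,0,0,-12,0,0,0,0,0,0,-12,0,0,0,0]}}

```text
clock: 6.95
tool_pos: [0.473, 0.2345, 0.143]
tool_rot: [[0.326, 0.945, 0.0], [0.945, -0.326, 0.0], [0.0, 0.0, -1.0]]
contact_force: [-0.7, -0.1, -3.0]
gripper_width: 0.012
gripper_force: 49.1
```

Call:
{"name": "carry_out", "arguments": {"moves": [-36.6,17.4,0,0,0,29.5,0,-36.6,17.4,0,0,0,29.5,0,-36.6,17.4,0,0,0,29.5,0,-36.6,17.4,0,0,0,29.5,0,-36.6,17.4,0,0,0,29.5,0,-36.6,17.4,0,0,0,29.5,0,-36.6,17.4,0,0,0,29.5,0,-36.6,17.4,0,0,0,29.5,0,-36.6,17.4,0,0,0,29.5,0,-36.6,17.4,0,0,0,29.5,0,-36.6,17.4,0,0,0,29.5,0,-36.6,17.4,0,0,0,29.5,0,-36.6,17.4,0,0,0,29.5,0,-36.6,17.4,0,0,0,29.5,0,-36.6,17.4,0,0,0,29.5,0]}}

```text
clock: 8.2
tool_pos: [0.5182, -0.1671, 0.1428]
tool_rot: [[0.748, 0.663, -0.0], [0.663, -0.748, 0.0], [-0.0, -0.0, -1.0]]
contact_force: [-0.0, 0.7, -0.9]
gripper_width: 0.0121
gripper_force: 49.2
```

Run:
```python
from h import *
f=grab("scene");t=grab("top");o=env.observe();print(o["tool_pos"],o["gripper_force"],o["contact_force"])
a=cv2.resize(f["img"][180:300,100:210],None,fx=4,fy=4,interpolation=2);b=cv2.resize(t["img"][180:280,350:450],None,fx=3.5,fy=3.5,interpolation=2)
b=np.vstack([b,np.zeros((480-350,350,3),np.uint8)])
cv2.imwrite("pics/c6.png",cv2.convertScaleAbs(np.hstack([a,b])[:,:,::-1],alpha=1.3))
# predicted points of the key at the estimated pose
p=o["tool_pos"];R=o["tool_rot"]
for z in(.128,.162,.168): print(z,proj(f,[p[0],p[1],z]))
```

```text
[ 0.51836022 -0.1673089   0.14312839] 49.204339385032654 [-0.20408508  0.1461882  -1.78423423]
0.128 [[149.81177076 239.47889062]]
0.162 [[143.89811814 226.52913212]]
0.168 [[142.79446703 224.11234907]]
```

View pics/c6.png

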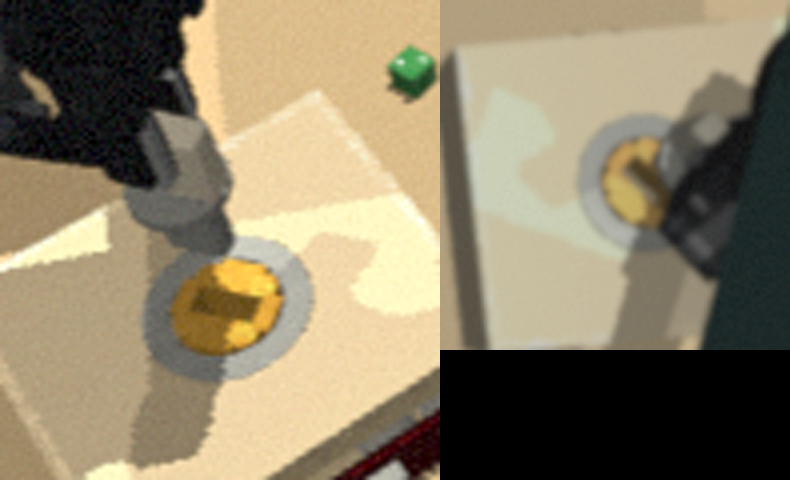

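The picture shows the key held upright over the lock, with its wing roughly parallel to the slot. I'll correct about 1.4 mm in y and descend to just above the lock.

Call:
{"name": "carry_out", "arguments": {"moves": [-0.1,0.1,1,0,0,0,0,-0.1,0.1,2,0,0,0,0,-0.1,0.1,3,0,0,0,0,-0.1,0.1,3.4,0,0,0,0,-0.1,0.1,3.7,0,0,0,0,-0.1,0.1,3.7,0,0,0,0,-0.1,0.1,3.7,0,0,0,0,-0.1,0.1,3.7,0,0,0,0]}}

```text
clock: 8.97
tool_pos: [0.5184, -0.1697, 0.1066]
tool_rot: [[0.749, 0.662, 0.001], [0.662, -0.749, -0.0], [0.0, 0.001, -1.0]]
contact_force: [-0.3, 0.4, -1.0]
gripper_width: 0.0116
gripper_force: 49.2
```

Run:
```python
from h import *
f=grab("scene");o=env.observe();print(o["tool_pos"],o["contact_force"])
im=cv2.resize(f["img"][200:290,105:205],None,fx=6,fy=6,interpolation=2)
im=cv2.convertScaleAbs(im,alpha=1.4)
a=np.radians(41.5);X=np.array([np.cos(a),np.sin(a),0]);Y=np.array([-X[1],X[0],0]);c=np.array([.5185,-.1686,0])
L=np.array([.5187,-.169,0])
def dr(P,col):
    u=((proj(f,P)-[105,200]+.5)*6).astype(np.int32);cv2.polylines(im,[u],True,col,1)
for z in(.091,): dr([c+[0,0,z]+i*.012*X+j*.005*Y for i,j in((1,1),(1,-1),(-1,-1),(-1,1))],(255,0,0))
dr([c+[0,0,.125]+.019*(np.cos(k)*X+np.sin(k)*Y) for k in np.linspace(0,6.28,40)],(255,0,0))
dr([L+[0,0,.082]+i*.0135*X+j*.006*Y for i,j in((1,1),(1,-1),(-1,-1),(-1,1))],(0,255,0))
cv2.imwrite("pics/c7.png",im[:,:,::-1])
```

```text
[ 0.51842495 -0.16967498  0.10659865] [ 0.33568127  0.36276884 -1.36526626]
```

View pics/c7.png

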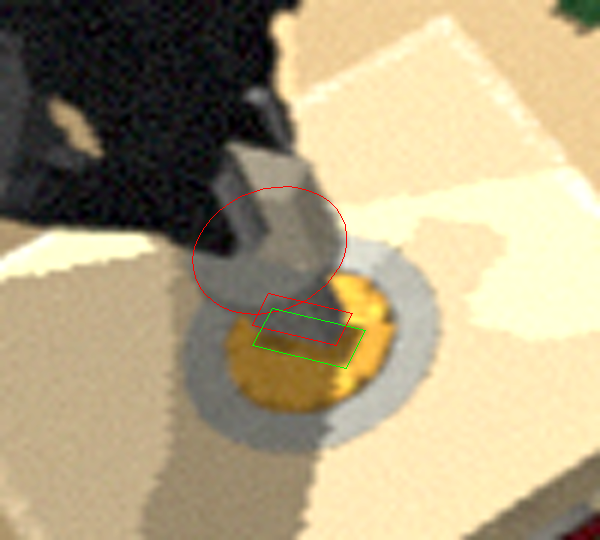

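The overlay agrees: the collar and shank foot line up with the slot outline to within about 1 mm. Correcting y and lowering gently.

Call:
{"name": "carry_out", "arguments": {"moves": [0.07,-0.07,0,0,0,0,0,0.07,-0.07,0.2,0,0,0,0,0.07,-0.07,0.4,0,0,0,0,0.07,-0.07,0.5,0,0,0,0,0.07,-0.07,0.6,0,0,0,0,0.07,-0.07,0.7,0,0,0,0,0.07,-0.07,0.7,0,0,0,0]}}

```text
clock: 9.6
tool_pos: [0.5182, -0.1685, 0.0988]
tool_rot: [[0.749, 0.662, -0.0], [0.662, -0.749, 0.0], [-0.0, -0.0, -1.0]]
contact_force: [0.5, 0.7, -0.9]
gripper_width: 0.0121
gripper_force: 49.2
```

Call:
{"name": "carry_out", "arguments": {"moves": [0,0,0.05,0,0,0,0,0,0,0.1,0,0,0,0,0,0,0.15,0,0,0,0,0,0,0.2,0,0,0,0,0,0,0.25,0,0,0,0,0,0,0.25,0,0,0,0]}}

```text
clock: 10.1
tool_pos: [0.5182, -0.1686, 0.0965]
tool_rot: [[0.749, 0.662, -0.0], [0.662, -0.749, 0.0], [-0.0, -0.0, -1.0]]
contact_force: [-0.0, 0.4, -1.0]
gripper_width: 0.012
gripper_force: 49.2
```

Call:
{"name": "carry_out", "arguments": {"moves": [0,0,0.05,0,0,0,0,0,0,0.1,0,0,0,0,0,0,0.15,0,0,0,0,0,0,0.2,0,0,0,0,0,0,0.2,0,0,0,0]}}

```text
clock: 10.52
tool_pos: [0.5182, -0.1685, 0.0945]
tool_rot: [[0.749, 0.662, -0.0], [0.662, -0.749, 0.0], [-0.0, -0.0, -1.0]]
contact_force: [-0.1, -0.5, -0.6]
gripper_width: 0.0121
gripper_force: 49.2
```

Call:
{"name": "carry_out", "arguments": {"moves": [0,0,0.05,0,0,0,0,0,0,0.1,0,0,0,0,0,0,0.15,0,0,0,0,0,0,0.2,0,0,0,0,0,0,0.25,0,0,0,0,0,0,0.3,0,0,0,0,0,0,0.3,0,0,0,0]}}

```text
clock: 11.1
tool_pos: [0.5182, -0.1686, 0.0915]
tool_rot: [[0.749, 0.662, -0.0], [0.662, -0.749, 0.0], [-0.0, -0.0, -1.0]]
contact_force: [-0.6, 0.5, -2.2]
gripper_width: 0.0117
gripper_force: 49.2
```

Call:
{"name": "carry_out", "arguments": {"moves": [0,0,0.1,0,0,0,0,0,0,0.2,0,0,0,0,0,0,0.3,0,0,0,0,0,0,0.4,0,0,0,0,0,0,0.5,0,0,0,0,0,0,0.6,0,0,0,0,0,0,0.6,0,0,0,0]}}

```text
clock: 11.68
tool_pos: [0.5182, -0.1685, 0.0853]
tool_rot: [[0.749, 0.662, -0.0], [0.662, -0.749, 0.0], [-0.0, -0.0, -1.0]]
contact_force: [-0.1, -0.0, -1.2]
gripper_width: 0.0119
gripper_force: 49.2
```

Threading freely. Continuing.

Call:
{"name": "carry_out", "arguments": {"moves": [0,0,0.15,0,0,0,0,0,0,0.3,0,0,0,0,0,0,0.45,0,0,0,0,0,0,0.6,0,0,0,0,0,0,0.75,0,0,0,0,0,0,0.9,0,0,0,0,0,0,1.05,0,0,0,0,0,0,1.2,0,0,0,0,0,0,1.3,0,0,0,0,0,0,1.4,0,0,0,0,0,0,1.5,0,0,0,0,0,0,1.5,0,0,0,0]}}

```text
clock: 12.68
tool_pos: [0.5182, -0.1686, 0.0704]
tool_rot: [[0.749, 0.662, -0.0], [0.662, -0.749, 0.0], [-0.0, -0.0, -1.0]]
contact_force: [-1.1, -1.0, -1.1]
gripper_width: 0.012
gripper_force: 49.2
```

Call:
{"name": "carry_out", "arguments": {"moves": [0,0,0.1,0,0,0,0,0,0,0.2,0,0,0,0,0,0,0.3,0,0,0,0,0,0,0.35,0,0,0,0,0,0,0.4,0,0,0,0,0,0,0.45,0,0,0,0,0,0,0.5,0,0,0,0,0,0,0.5,0,0,0,0]}}

```text
clock: 13.35
tool_pos: [0.5182, -0.1686, 0.0655]
tool_rot: [[0.749, 0.662, -0.0], [0.662, -0.749, 0.0], [-0.0, -0.0, -1.0]]
contact_force: [0.5, 0.2, -0.4]
gripper_width: 0.012
gripper_force: 49.2
```

Call:
{"name": "carry_out", "arguments": {"moves": [0,0,0.05,0,0,0,0,0,0,0.1,0,0,0,0,0,0,0.15,0,0,0,0,0,0,0.2,0,0,0,0,0,0,0.2,0,0,0,0]}}

```text
clock: 13.77
tool_pos: [0.5183, -0.1686, 0.0636]
tool_rot: [[0.749, 0.662, 0.0], [0.662, -0.749, 0.0], [0.0, 0.0, -1.0]]
contact_force: [0.5, 0.3, -1.0]
gripper_width: 0.0117
gripper_force: 49.2
```

Call:
{"name": "carry_out", "arguments": {"moves": [0,0,0.05,0,0,0,0,0,0,0.05,0,0,0,0,0,0,0.1,0,0,0,0,0,0,0.1,0,0,0,0]}}

```text
clock: 14.1
tool_pos: [0.5184, -0.1686, 0.0635]
tool_rot: [[0.749, 0.662, 0.0], [0.662, -0.749, -0.0], [0.0, 0.0, -1.0]]
contact_force: [-4.3, 2.5, 9.5]
gripper_width: 0.0117
gripper_force: 50.7
```

The collar is seated: the force is 9.5 N at the predicted height. Now turning counter-clockwise, with the push slightly eased.

Call:
{"name": "carry_out", "arguments": {"moves": [0,0,-0.04,0,0,0,0,0,0,-0.04,0,0,-4,0,0,0,-0.04,0,0,-8,0,0,0,-0.04,0,0,-12,0,0,0,-0.04,0,0,-16,0,0,0,-0.04,0,0,-20,0,0,0,-0.04,0,0,-24,0,0,0,-0.04,0,0,-24,0]}}

```text
clock: 14.77
tool_pos: [0.5184, -0.1687, 0.0635]
tool_rot: [[0.411, 0.912, 0.0], [0.912, -0.411, -0.0], [-0.0, 0.0, -1.0]]
contact_force: [-3.4, 1.3, 6.2]
gripper_width: 0.0122
gripper_force: 50.3
```

Call:
{"name": "carry_out", "arguments": {"moves": [0,0,0,0,0,-4,0,0,0,0,0,0,-8,0,0,0,0,0,0,-12,0,0,0,0,0,0,-16,0,0,0,0,0,0,-20,0,0,0,0,0,0,-24,0,0,0,0,0,0,-27,0,0,0,0,0,0,-29,0,0,0,0,0,0,-31,0,0,0,0,0,0,-31,0]}}

```text
clock: 15.6
tool_pos: [0.5185, -0.1687, 0.0635]
tool_rot: [[-0.115, 0.993, 0.001], [0.993, 0.115, -0.0], [-0.0, 0.001, -1.0]]
contact_force: [-2.4, 1.1, 5.8]
gripper_width: 0.0119
gripper_force: 50.2
```

```bash
python3 -c "
from h import *
o=env.observe();print(o['wrist_torque'],o['contact_force'],o['tool_rot'][:,0])"
```

```text
[ 0.11465077  0.36831172 -0.02326387] [-2.44947095  1.06215647  5.83452091] [-1.15266221e-01  9.93334588e-01 -3.08229320e-04]
```

Call:
{"name": "carry_out", "arguments": {"moves": [0,0,0,0,0,-1,0,0,0,0,0,0,-2,0,0,0,0,0,0,-3,0,0,0,0,0,0,-3,0]}}

```text
clock: 15.93
tool_pos: [0.5185, -0.1686, 0.0635]
tool_rot: [[-0.166, 0.986, 0.001], [0.986, 0.166, -0.0], [-0.0, 0.001, -1.0]]
contact_force: [-1.1, 0.4, 4.5]
gripper_width: 0.0121
gripper_force: 50.1
```

```bash
python3 -c "
from h import *
o=env.observe();print(o['wrist_torque'],o['contact_force'],o['tool_rot'][:,0])"
```

```text
[ 0.17723406  0.31153195 -0.00685063] [-1.08380841  0.41987184  4.45005641] [-1.65882465e-01  9.86145490e-01 -2.84154440e-04]
```

Call:
{"name": "carry_out", "arguments": {"moves": [0,0,0,0,0,2,0,0,0,-0.02,0,0,4,0,0,0,-0.02,0,0,4,0,0,0,-0.02,0,0,4,0.4,0,0,-0.02,0,0,4,0.4,0,0,-0.02,0,0,4,0.4,0,0,-0.02,0,0,4,0.4,0,0,-0.02,0,0,4,0.4,0,0,-0.02,0,0,4,0.4,0,0,-1,0,0,4,0.4,0,0,-2,0,0,4,0.4,0,0,-4,0,0,4,0.4,0,0,-7,0,0,4,0.4,0,0,-10,0,0,4,0.4,0,0,-14,0,0,4,0.4,0,0,-14,0,0,4,0.4,0,0,-14,0,0,4,0.4]}}

```text
clock: 17.35
tool_pos: [0.5192, -0.1689, 0.2068]
tool_rot: [[-0.096, 0.995, 0.005], [0.995, 0.096, -0.002], [-0.002, 0.005, -1.0]]
contact_force: [0.5, -0.3, -0.6]
gripper_width: 0.0346
gripper_force: 0.0
```

Run:
```python
from h import *
f=grab("scene");t=grab("top");o=env.observe();print(o["tool_pos"],o["contact_force"],o["gripper_width"])
a=cv2.resize(f["img"][200:290,105:205],None,fx=4.5,fy=4.5,interpolation=2);b=cv2.resize(t["img"][190:280,360:450],None,fx=3.8,fy=3.8,interpolation=2)
b=np.vstack([b,np.zeros((a.shape[0]-b.shape[0],b.shape[1],3),np.uint8)])
cv2.imwrite("pics/c8.png",cv2.convertScaleAbs(np.hstack([a,b])[:,:,::-1],alpha=1.3))
```

```text
[ 0.51818944 -0.16855281  0.20326351] [-0.72476759 -0.6846528  -1.37590783] 0.0343238765119545
```

View pics/c8.png

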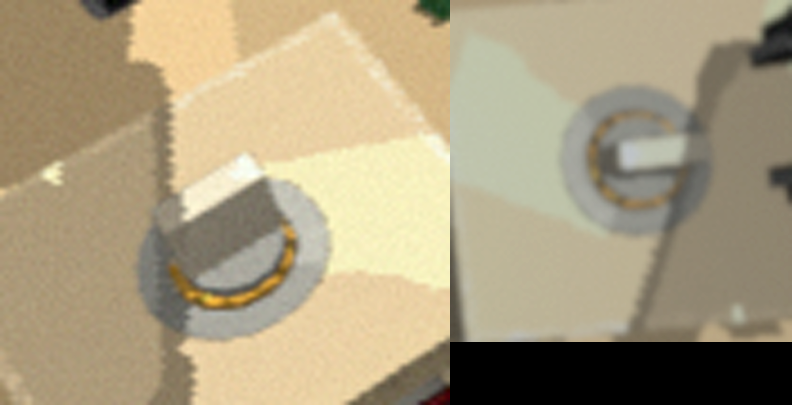

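The key stands home in the lock: the collar is flush on the barrel at scene (157,255), the wing runs parallel to the unit's long side, and the gripper is clear. Handing in.

```bash
python3 -c "
from plant import env
print(env.job_done())"
```

```text
the job is handed in; nothing more can be done
None
```

The key is threaded fully home, turned counter-clockwise to about the stop and left standing released in the lock with its wing along the drawer unit's long side; the job was handed in at about 17 s, and no verdict came back.

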